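# Tighten the vent ring of a food-container lid with its pin spanner

### The job

The ring that holds the vent valve in the lid of the insulated food container has been put in only loosely: take the two-pin spanner from its rest, feel its pins into the two holes of the ring and turn the ring clockwise until it is fully home against its stop. Feel for the holes with a light touch, stop turning as soon as the ring comes up hard, then stand the spanner back in its rest with its pins in the holes. Leave the other things on the table where they are.

Things in the scene. Friction and masses are not known exactly. Their poses are not given: they have to be found in the camera images.
- lid: Round stainless lid of an insulated food container, 292 mm across, right side up on a rubber mat; it does not shift. Its flat top is 46 mm above the table. Origin: centre of its underside, on the table; z up. Two lifting hoops stand at +y and -y (110 mm from the centre, 28 mm high). In the middle is a round well 92 mm wide, 8 mm deep down to the vent ring in it.
- vent_centre (a point): Point on the vent ring's axis, level with its flat upper face, 38 mm above the table; its axes are the lid's (they do not turn with the ring). The ring is of bare aluminium, 82 mm outer, 36 mm inner diameter, with two round blind holes, 8 mm wide and 8 mm deep, opposite each other, each 29 mm from the axis (58 mm apart).
- vent_ring (a joint): Turn of the vent ring, rad, growing clockwise seen from above. Starts at 0.1 to 0.5; fully home, at a hard stop, at 0.90. Thread friction 0.28 N m; it stays where left and keeps its height. The line of its holes lies, in the lid's frame (counter-clockwise from +x), at 0.30 - (this value) + c; c is between -0.45 and 0.45, differs from lid to lid and is not measured: see or feel it.
- spanner: Two-pin spanner, steel, 0.19 kg, upright in its rest. Origin: middle of its grip, a flat wing 64 mm long (x), 12 mm thick (y), 22 mm high; z up. Below it a round stem 12 mm thick, then a cross bar 72 mm long (x), 18 wide, 10 thick, its underside 47 mm below the origin; two pins, 6 mm thick with domed tips, stand 7 mm out of it at x = +29 and -29 mm. Half a turn about z makes no difference.
- spanner_pins (a point): Point midway between the tips of the spanner's two pins, 54 mm straight below the middle of its grip; axes as the spanner's.
- rest_top (a point): Centre of the upper face of the spanner's rest, a fixed white plastic block 130 mm long (x), 60 mm wide, 22 mm high, with two round holes 11 mm wide and 14 mm deep at x = +29 and -29 mm. The spanner stands in it with its pins in these holes and its cross bar on the upper face, either way round.
- seal: Bystander: spare black rubber ring, 76 mm across, 6 mm thick, flat on the table near one end of the rest. Origin under its centre.
- salt_jar: Bystander: glass jar with steel cap, 52 mm across, 85 mm high, near the other end of the rest. Origin under its centre.
- brush: Bystander: small pastry brush about 130 mm long, lying on the lid's flat top near its +x rim. Origin under it.
- mug: Bystander: white mug, 80 mm across, 92 mm high, on the left of the table. Origin under its centre.
- ladle: Bystander: serving spoon, 200 mm long, lying on the left of the table. Origin under it.
- bowl: Bystander: steel bowl, 130 mm across, 55 mm high, on the right of the table. Origin under its centre.
- tumbler: Bystander: white tumbler, 70 mm across, 100 mm high, on the right of the table. Origin under its centre.

How it is judged (in metres and radians):
On the way, in this order (a step that is already met when the one before it is completed fails the run):
1. both pins of the spanner are in the ring's holes (horizontal distance between spanner_pins and vent_centre below 0.004 m and z of spanner_pins in the frame of vent_centre below -0.004 m and angle between spanner's own z axis and vertical below 0.12 rad), for 0.1 s.
2. the ring is turned fully home with the spanner in it (value of joint vent_ring above 0.86 rad and horizontal distance between spanner_pins and vent_centre below 0.005 m and z of spanner_pins in the frame of vent_centre below -0.002 m), for 0.1 s.
At the end, for the whole second after the job is handed in: The vent ring stands at its stop (joint above 0.86 of 0.90 rad); the spanner stands upright in its rest (tilt under 0.12 rad), its pins at least 4 mm down in the rest's holes, within 7 mm of their place, released and at rest (value of joint vent_ring above 0.86 rad and horizontal distance between spanner_pins and rest_top below 0.007 m and z of spanner_pins in the frame of rest_top below -0.004 m and angle between spanner's own z axis and vertical below 0.12 rad and linear speed of spanner below 0.02 m/s); the robot touches nothing.
It fails at once if the spanner presses or twists on the ring and lid with more than 35 N (contact force between spanner and lid above 35 N).
It fails at once if a bystander is moved more than 30 mm (distance of any of seal, salt_jar, brush, mug, ladle, bowl, tumbler from where it was at the start of the episode above 0.03 m).
It also fails if it takes over 67 s, if anything falls off the work surface, if the arm or the gripper's body presses on something with over 40 N, if the wrist force passes 120 N, or if a joint passes its speed limit or range.

### The arm

A 6-joint arm with a two-finger parallel gripper is mounted at the origin on the work surface. World frame = base frame: x ahead of the robot, y to its left, z up, the work surface at z = 0. Lengths are in mm, angles in rad, forces in N, time in s.
With the tool pointing down it reaches from about 325 to 900 mm from the base axis. Payload 6.1 kg.
Tool frame: the origin (TCP) lies on the centre line of the jaws, within the pads' length; the fingertips stand 25 mm ahead of it and the grasp point (between the pads) lies 6 mm ahead of it; z points along the fingers, y is the direction in which the jaws open and shut (so a half turn about z gives the same grasp; the last joint's range is limited). The gripper opens to 87 mm and grips with 3 to 60 N. Pads are 19 mm wide; open, the fingers measure 117 mm over their backs; the gripper's body (75 mm by 190 mm) begins 51 mm behind the grasp point.
Start: joints at [1.128, 0.22, 1.526, -0, 1.395, -0.126], TCP at [194.703, 593.891, 210.838] pointing down, gripper open.
Joint ranges: [-2.98, 2.98], [-0.91, 2.08], [0.09, 2.57], [-1.24, 4.39], [0.2, 2.65], [-2.68, 2.68]. Speed limits (rad/s): [2.57, 2.57, 3.01, 3.14, 3.14, 3.14].

### API

Orientations are given as a unit quaternion [w, x, y, z].
In Python, from rig import read_state, read_camera, get_calibration, job_done, boxes_of, trace gives the robot as it stands.
- The arm moves only by the tool step_arm, never from a script. Its argument "steps" is text: rows parted by semicolons, each of 4 numbers parted by spaces: the shift along the tool's x, y, z in m, then the turn about the tool's z in units of 8 degrees (1.0 is 8 degrees). A call has exactly 8 rows; each row is the pose to reach, as a shift and turn from the pose commanded when the call began, along the tool's axes at that moment; what a row does not reach only later rows make up. A row lasts 1/8 s, in which the tool goes at most 62.5 mm and 10.7 degrees, less where a joint would pass 70% of its speed; a pose out of reach is approached as far as the arm can. A call with a gripper value outside its range is refused whole. "claw" is the closure, from 0 (fully open) to 1 (shut), set as the call begins (left out, the last holds). The fingers move at their own pace and stop on an object; "squeeze" is the grip in N (left out, the last holds). Time passes only in rows, so rows that repeat a pose let the fingers close, or fill a call up. It gives the time, the measured TCP pose, the force and the opening at its end, in the units of the state.
- read_state(): the state, without advancing time (a new reading comes with each control period).
- read_camera(name): name is "scene" or "top" or "wrist"; returns the picture (384x512x3 uint8, red, green, blue); there is no depth.
- get_calibration(name): a dict with "fx", "fy", "cx", "cy" (pixels), "xyz" and "rotation" of the camera in the world. Camera axes: x right, y down, z forward; pixel columns grow to the right and rows downward; lengths in mm; the calibration is good to about 2 mm. A picture is of the moment at which its call begins: read the wrist's pose just before it. get_calibration takes no time and is no camera call; for the wrist camera it gives the pose at the moment of the call.
- job_done(): hands the job in, once; it reports no verdict.
Trained networks look in the newest picture that a camera, given by its name, has taken for a name from the list of things; names that differ only in an ending like _2 or _b are one class to them, and where a whole thing is asked for, a point or a joint stands for the part that bears it (a point fixed in the world has none). Each returns a list of dicts, best first, with "score" (0 to 1); they miss things now and then, are a little off and sometimes report something else, mostly with a low value. They report only what shows in the picture. A call takes as long as a camera call.
- boxes_of(thing, camera): "xy" ([column, row] in pixels, amid what is visible of it).
- trace(thing, camera): "mask" (384x512 bool, what is visible of it) and "xy" ([column, row] in pixels, amid what is visible of it).
The state is a dict: "clock": time; "joint_positions": joint angles; "joint_vel": joint speeds; "joint_torque": joint torques, N m; "tcp_pos": TCP position; "ee_rot": TCP orientation; "contact_force": force on the tool from outside, world axes, zero at the start; "ft_torque": the same for the moment, N m; "gripper_width": finger opening in mm.
Only numpy, scipy, OpenCV 4.12 (cv2) and the standard library are available. Lean on these libraries where they do the work, as an engineer would, in place of code of your own. Each camera call takes 0.05 s, during which the arm holds its last target.

## Working session

There is one attempt and no reset: what is moved stays moved. The work goes in short steps, Python scripts to look and compute and a tool call to move; the robot and the scene stay as the last step left them, time stands still between calls to the robot, and variables do not carry over. Pictures are saved under pics/ and viewed, and the job is handed in when it is done.

Besides the shell and the picture viewer there is one more tool, called in YAML: its name, and indented under it one key for each argument. step_arm: Moves the arm, as the interface text tells. Its arguments: {"type":"object","properties":{"steps":{"type":"string"},"claw":{"type":"number"},"squeeze":{"type":"number"}},"required":["steps"]}

```bash
ls; mkdir -p pics; cat > h.py <<'E'
import numpy as np,cv2
from rig import *
def save(n,f):
    im=read_camera(n); cv2.imwrite(f,cv2.cvtColor(im,cv2.COLOR_RGB2BGR)); return im
def R(c): 
    r=np.array(c["rotation"],float)
    return r if r.shape==(3,3) else None
def ray(c,uv,z):
    r=R(c); d=r@np.array([(uv[0]-c["cx"])/c["fx"],(uv[1]-c["cy"])/c["fy"],1]); o=np.array(c["xyz"],float)
    return o+d*(z-o[2])/d[2]
def proj(c,p):
    r=R(c); q=r.T@(np.array(p,float)-np.array(c["xyz"])); return np.array([c["fx"]*q[0]/q[2]+c["cx"],c["fy"]*q[1]/q[2]+c["cy"]])
E
python3 - <<'E'
from h import *
for n in("scene","top","wrist"):
    c=get_calibration(n); print(n,c); save(n,f"pics/{n}0.png")
    for t in("lid","vent_ring","spanner","rest_top","salt_jar","seal"):
        try:
            b=boxes_of(t,n)[:2]; print(t,[(np.round(x["xy"],1),round(x["score"],2)) for x in b])
        except Exception as e: print(t,e)
print(read_state())
E
```

```text
pics
scene {'fx': 361.1128444252104, 'fy': 361.1128444252104, 'cx': 259.6601875370431, 'cy': 189.88253882927233, 'xyz': array([1177.75627765, -563.4912333 ,  581.80315993]), 'rotation': array([-0.44228872,  0.79108598,  0.36925687, -0.2054581 ])}
lid [(array([297.6, 183.4]), 0.69)]
vent_ring [(array([298.8, 169.6]), 0.6)]
spanner [(array([211.1, 218.2]), 0.61)]
rest_top [(array([212.4, 232. ]), 0.88)]
salt_jar []
seal [(array([246.1, 244.1]), 0.75)]
top {'fx': 433.2479966199564, 'fy': 433.2479966199564, 'cx': 249.578377425048, 'cy': 195.67259217659588, 'xyz': array([ 252.8170049 ,  -18.51842658, 1562.10684031]), 'rotation': array([-0.07418381,  0.73496928, -0.67068919,  0.06702937])}
lid [(array([199.8, 212.3]), 0.63), (array([312. , 235.2]), 0.21)]
vent_ring [(array([204.5, 201.2]), 0.82)]
spanner [(array([305.1, 207.8]), 0.48)]
rest_top [(array([301.8, 210. ]), 0.97)]
salt_jar [(array([311.3, 238.2]), 0.69)]
seal [(array([302.1, 174.4]), 0.64)]
wrist {'fx': 274.9203387232115, 'fy': 274.9203387232115, 'cx': 255.70725628381885, 'cy': 191.52313621877806, 'xyz': array([122.24674407, 61
[... 160 characters left out ...]
{'clock': 1.05, 'joint_positions': array([ 1.12792469e+00,  2.20391131e-01,  1.52649472e+00,  5.31599359e-06,
        1.39467314e+00, -1.26122796e-01]), 'joint_vel': array([-0.00098361, -0.00106704,  0.0007261 ,  0.00214549, -0.00021372,
        0.00020659]), 'joint_torque': array([ 2.18783061e-04, -4.94567013e+01, -3.87719858e+01,  7.00130942e-02,
        4.68857645e-02,  1.55940434e-07]), 'tcp_pos': array([194.69207392, 593.90826994, 210.84593987]), 'ee_rot': array([2.21242606e-06, 1.57713641e-01, 9.87484890e-01, 1.68892163e-05]), 'contact_force': array([-0.48387179,  0.25432907,  0.540035  ]), 'ft_torque': array([ 0.02528126, -0.01541395, -0.00550967]), 'gripper_width': 86.71295704331139}
```

```bash
python3 - <<'E'
s=open('h.py').read()
s=s.replace('''    r=np.array(c["rotation"],float)
    return r if r.shape==(3,3) else None''','''    w,x,y,z=c["rotation"]
    return Rot.from_quat([x,y,z,w]).as_matrix()''').replace("import numpy","from scipy.spatial.transform import Rotation as Rot\nimport numpy",1)
open('h.py','w').write(s)
E
python3 - <<'E'
from h import *
c=get_calibration("top")
for n,uv,z in(("lid",(199.8,212.3),46),("ring",(204.5,201.2),38),("sp",(305.1,207.8),60),("rest",(301.8,210),22),("jar",(311,238),80),("seal",(302.1,174.4),6)): print(n,ray(c,uv,z).round(1))
c=get_calibration("scene")
for n,uv,z in(("ring",(298.8,169.6),38),("sp",(211.1,218.2),60),("rest",(212.4,232),15)): print(n,ray(c,uv,z).round(1))
im=cv2.imread("pics/top0.png"); cv2.imwrite("pics/top0b.png",cv2.resize(im[130:290,130:350],None,fx=3.6,fy=3.6,interpolation=cv2.INTER_CUBIC))
E
```

```text
lid [483.2 181.2  46. ]
ring [526.  170.1  38. ]
sp [ 530.8 -187.6   60. ]
rest [ 528.7 -180.6   22. ]
jar [ 424.3 -212.4   80. ]
seal [ 665.  -174.4    6. ]
ring [487.5 178.5  38. ]
sp [ 554.2 -194.    60. ]
rest [ 551.9 -192.3   15. ]
```

View pics/scene0.png

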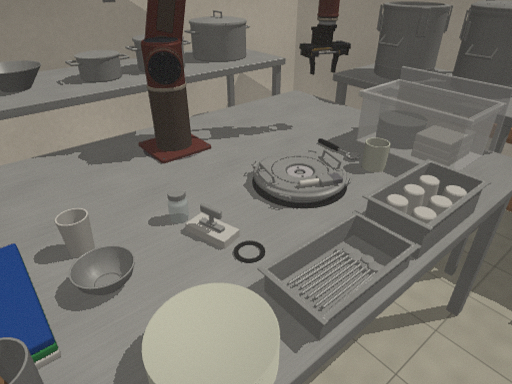

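View pics/top0.png

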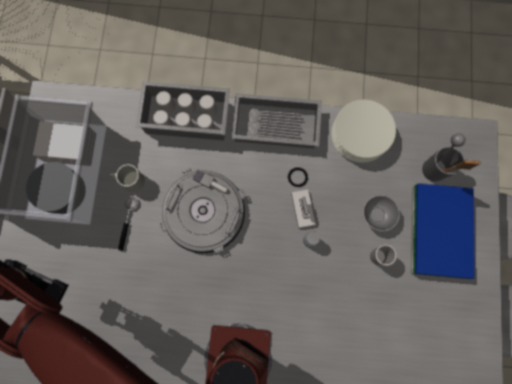

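View zoomed.

The scene shows the lid (≈300,175), the rest with the spanner in it (≈212,228), the jar (178,205) and the seal (249,251). In the top view the lid is at (203,210), the rest at (304,209), the seal at (298,177) and the jar at (312,238). I'll zoom in on the top view.

View pics/top0b.png

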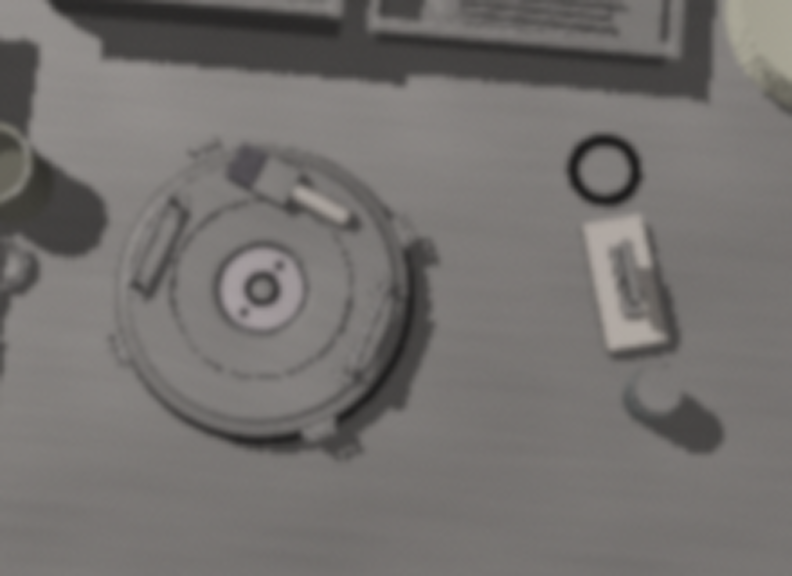

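```bash
python3 - <<'E'
from h import *
c=get_calibration("top")
print(ray(c,(203,210),38),ray(c,(304,209),22))
from rig import *
for t in("lid","rest_top","spanner"):
    r=trace(t,"top")
    for m in r[:2]:
        (cx,cy),wh,a=cv2.minAreaRect(np.argwhere(m["mask"])[:,::-1].astype(np.float32)); print(t,m["score"],m["xy"],cx,cy,wh,a,m["mask"].sum())
        z={"lid":40,"rest_top":18,"spanner":60}[t]; print(ray(c,(cx,cy),z))
w=get_calibration("wrist"); s=read_state()
q=s["ee_rot"]; T=Rot.from_quat([q[1],q[2],q[3],q[0]]).as_matrix()
print(T.round(3)); print("cam in tcp",T.T@(w["xyz"]-s["tcp_pos"])); print((T.T@R(w)).round(3))
E
```

```text
[493.74497246 171.88529833  38.        ] [ 533.10966468 -188.26522736   22.        ]
lid 0.65 [201.9, 212.1] 203.24832153320312 211.14273071289062 (82.05726623535156, 81.39360809326172) 5.440332412719727 5043
[489.41188536 170.29061529  40.        ]
rest_top 0.75 [298.5, 208.2] 302.6222839355469 207.7870330810547 (35.97753143310547, 17.54006576538086) 78.2317123413086 499
[ 537.8224244 -183.4502999   18.       ]
spanner 0.71 [207.8, 210.4] 202.5 210.0 (22.0, 21.0) 90.0 346
[490.10696792 170.88704392  60.        ]
spanner 0.63 [304.2, 206.3] 303.57513427734375 206.98843383789062 (20.527721405029297, 7.222716808319092) 81.25383758544922 136
[ 533.22154012 -182.11120777   60.        ]
[[-0.95   0.312 -0.   ]
 [ 0.312  0.95  -0.   ]
 [-0.    -0.    -1.   ]]
cam in tcp [  75.89803047   -1.12877329 -173.54961709]
[[-0.001 -0.962 -0.272]
 [ 1.    -0.001  0.   ]
 [-0.    -0.272  0.962]]
```

step_arm:
  steps: "-0.01 -0.008 0 0; -0.04 -0.03 0 -0.2; -0.085 -0.064 0 -0.5; -0.13 -0.098 0 -1; -0.175 -0.131 0 -1.5; -0.22 -0.165 0.005 -2; -0.265 -0.2 0.01 -2.5; -0.31 -0.233 0.015 -3"
  claw: 0

```text
clock: 2.2
tcp_pos: [417.5, 273.6, 196.0]
ee_rot: [0.0, -0.052, 0.999, 0.0]
contact_force: [0.8, 0.1, -0.9]
gripper_width: 86.7
```

step_arm:
  steps: "-0.02 -0.035 0 0; -0.04 -0.07 0.005 0; -0.055 -0.095 0.01 0; -0.062 -0.11 0.015 0; -0.062 -0.11 0.015 0; -0.062 -0.11 0.015 0; -0.062 -0.11 0.015 0; -0.062 -0.11 0.015 0"

```text
clock: 3.2
tcp_pos: [489.3, 173.5, 181.1]
ee_rot: [0.0, -0.052, 0.999, 0.0]
contact_force: [-0.6, 0.5, -0.2]
gripper_width: 86.5
```

```bash
python3 - <<'E'
from h import *
s=read_state(); print(s["tcp_pos"],s["ee_rot"],s["contact_force"],s["joint_positions"].round(3))
save("wrist","pics/w1.png"); c=get_calibration("wrist")
for t in("vent_ring","lid"):
    for m in trace(t,"wrist")[:2]:
        (cx,cy),wh,a=cv2.minAreaRect(np.argwhere(m["mask"])[:,::-1].astype(np.float32)); print(t,m["score"],m["xy"],cx,cy,wh,ray(c,(cx,cy),38))
print(c)
E
```

```text
[489.32761191 173.52868743 181.05955875] [ 1.60961398e-04 -5.16470225e-02  9.98665387e-01  6.75600327e-05] [-0.64306843  0.47017117 -0.17324125] [ 0.189 -0.01   1.833  0.     1.319 -1.485]
vent_ring 0.9 [246.8, 189.2] 256.0000305175781 182.00001525878906 (67.08203887939453, 67.08203887939453) [490.92478835 173.52026529  38.        ]
lid 0.8 [259.9, 155.6] 256.5802001953125 167.15567016601562 (243.01573181152344, 239.42198181152344) [473.11556165 172.36282322  38.        ]
{'fx': 274.9203387232115, 'fy': 274.9203387232115, 'cx': 255.70725628381885, 'cy': 191.52313621877806, 'xyz': array([413.55489584, 165.01237786, 354.55437433]), 'rotation': array([0.0918393 , 0.66360478, 0.73535226, 0.10223157])}
```

View pics/w1.png

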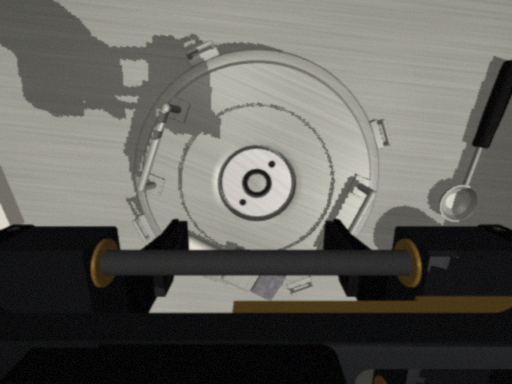

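The ring is at about (257,182), with its holes at about (272,164) and (242,202).

```bash
cat > holes.py <<'E'
from h import *
def darkc(g,u,v,r=6):
    u0,v0=int(round(u)),int(round(v)); p=g[v0-r:v0+r+1,u0-r:u0+r+1].astype(float)
    w=np.clip(np.percentile(p,70)-25-p,0,None); yy,xx=np.mgrid[v0-r:v0+r+1,u0-r:u0+r+1]
    return np.array([(w*xx).sum(),(w*yy).sum()])/w.sum()
E
python3 - <<'E'
from holes import *
im=cv2.imread("pics/w1.png"); g=cv2.cvtColor(im,cv2.COLOR_BGR2GRAY); c=get_calibration("wrist")
P=[]
for uv in((272,164),(242,202)):
    q=darkc(g,*uv); q=darkc(g,*q); p=ray(c,q,38); P.append(p); print(q,p)
d=P[0]-P[1]; print("mid",(P[0]+P[1])/2,"len",np.hypot(*d[:2]),"yaw",np.degrees(np.arctan2(d[1],d[0])))
# ring edge ellipse
cv2.imwrite("pics/w1z.png",cv2.resize(im[130:240,200:310],None,fx=5,fy=5,interpolation=cv2.INTER_CUBIC))
E
```

```text
[271.32978723 163.69486805] [467.35724186 188.76686852  38.        ]
[242.28851923 201.77692937] [517.13567634 159.29621627  38.        ]
mid [492.2464591  174.03154239  38.        ] len 57.848179608634254 yaw 149.37291692197263
```

View pics/w1z.png

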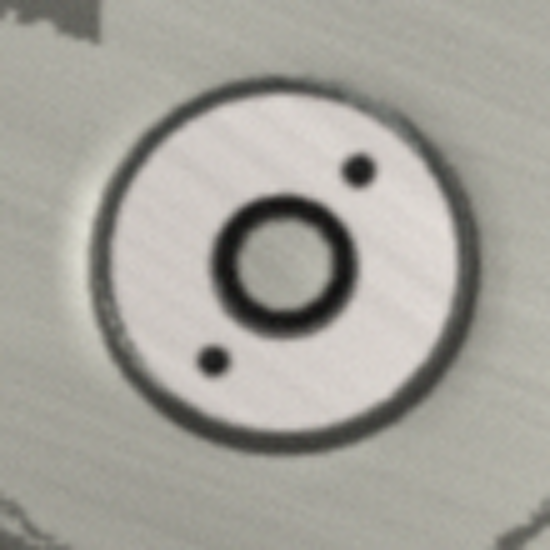

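Ring centre is about (492.2,174.0) and the hole line about −30.6°. Next, the spanner.

step_arm:
  steps: "-0.001 -0.03 0 0; -0.002 -0.085 0 0; -0.004 -0.145 0 0; -0.005 -0.205 0 0; -0.006 -0.265 0 0; -0.008 -0.32 0 0; -0.009 -0.36 0 0; -0.009 -0.36 0 0"

```text
clock: 4.35
tcp_pos: [535.2, -187.2, 180.8]
ee_rot: [-0.0, -0.049, 0.999, -0.0]
contact_force: [-0.1, 0.8, -0.2]
gripper_width: 86.9
```

```bash
python3 - <<'E'
from h import *
s=read_state(); print(s["tcp_pos"],s["ee_rot"],s["contact_force"],s["joint_positions"].round(3))
im=save("wrist","pics/w2.png"); c=get_calibration("wrist")
for t,z in(("spanner",80),("rest_top",22)):
    for m in trace(t,"wrist")[:2]:
        (cx,cy),wh,a=cv2.minAreaRect(np.argwhere(m["mask"])[:,::-1].astype(np.float32)); print(t,m["score"],m["xy"],cx,cy,wh,a,ray(c,(cx,cy),z))
E
```

```text
[ 535.19508255 -187.19017459  180.76220557] [-4.82669022e-06 -4.91196043e-02  9.98792861e-01 -2.92791689e-04] [-0.07575602  0.80884227 -0.17393039] [-4.750e-01  1.060e-01  1.713e+00 -1.000e-03  1.322e+00 -2.144e+00]
spanner 0.77 [260.3, 180.4] 258.39190673828125 183.35134887695312 (68.55437469482422, 15.12470817565918) 80.53767395019531 [ 527.30088284 -183.77546814   80.        ]
rest_top 0.82 [249.5, 172.3] 257.34869384765625 175.11087036132812 (103.36439514160156, 50.31882858276367) 80.34010314941406 [ 531.38591376 -184.04310081   22.        ]
```

View pics/w2.png

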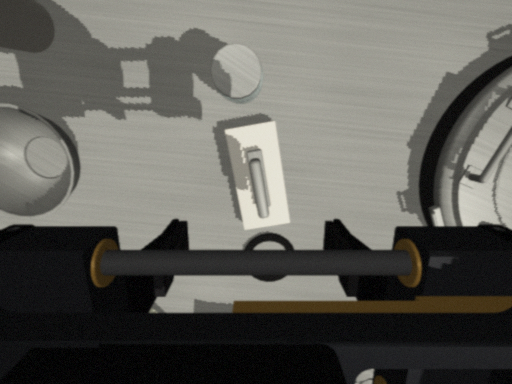

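The picture shows the rest centred at about (257,175), the spanner wing at about (259,184), the jar cap at (237,70) and the seal at (270,255). Now a refined measurement.

```bash
python3 - <<'E'
from h import *
c=get_calibration("wrist"); im=cv2.imread("pics/w2.png"); g=cv2.cvtColor(im,cv2.COLOR_BGR2GRAY)
print(g[150:160:3,215:290:5])
h=np.array([ray(c,q,22)[:2] for q in((226,129),(275,122),(289,220),(243,229))]); 
print("hand",h.round(1),h.mean(0),[np.degrees(np.arctan2(*(a-b)[::-1])) for a,b in((h[0],h[3]),(h[1],h[2]))])
b=im[...,0].astype(int); m=((g>205)).astype(np.uint8)
n,l,st,ce=cv2.connectedComponentsWithStats(m); 
for i in range(1,n):
    if 300<st[i,4]<9000: print(st[i],ce[i])
cv2.imwrite("pics/w2z.png",cv2.resize(im[110:240,200:310],None,fx=4.5,fy=4.5,interpolation=cv2.INTER_CUBIC))
E
```

```text
[[159  96  92 141 143 155 142 112 103 147 225 226 226 167 161]
 [158 100  96 133 143 144 141 160 175 174 224 226 225 176 160]
 [153  90  89 127 138 146 142 166 175 173 226 227 225 194 161]
 [159 115  93 112 141 141 182 132  67 159 226 226 226 204 161]]
hand [[ 479.8 -224.8]
 [ 466.  -168.2]
 [ 586.3 -135.4]
 [ 604.8 -193.5]] [ 534.22613087 -180.46245865] [np.float64(-165.9379266231067), np.float64(-164.7283134513608)]
[ 226  122   64  107 2873] [263.52593108 175.13296206]
```

View pics/w2z.png

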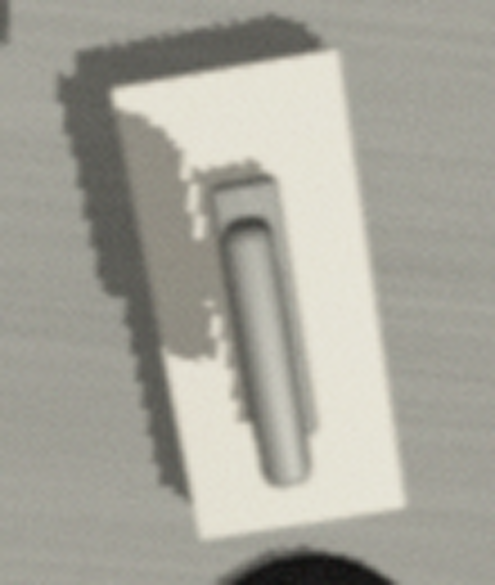

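```bash
python3 - <<'E'
from h import *
c=get_calibration("wrist")
f=lambda q,z: ray(c,(q[0]/4.5+200-.4,q[1]/4.5+110-.4),z)[:2]
h=np.array([f(q,22) for q in((112,88),(340,50),(407,507),(203,540))]); d=(h[2]+h[3]-h[0]-h[1])/2
print(h.round(1),h.mean(0),np.linalg.norm(d),np.degrees(np.arctan2(d[1],d[0])), np.degrees(np.arctan2(*(h[1]-h[0]+h[2]-h[3])[::-1])))
a,b=f((247,217),80),f((287,487),80); d=b-a; print("wing",a,b,(a+b)/2,np.linalg.norm(d),np.degrees(np.arctan2(d[1],d[0])))
print(R({"rotation":read_state()["ee_rot"]}).round(4))
E
```

```text
[[ 480.2 -226.5]
 [ 464.6 -168.2]
 [ 589.2 -133.6]
 [ 605.4 -191.2]] [ 534.84827812 -179.88406311] 129.74430945460193 15.63791435778201 105.35833683053818
wing [ 501.4916972  -188.63359686] [ 564.38573649 -172.7779334 ] [ 532.93871685 -180.70576513] 64.86187048042547 14.149496041424936
[[-9.948e-01 -1.021e-01 -6.000e-04]
 [-1.021e-01  9.948e-01  7.000e-04]
 [ 5.000e-04  8.000e-04 -1.000e+00]]
```

step_arm:
  steps: "0.0005 0.007 0 -0.5; 0.0005 0.007 0.02 -1.15; 0.0005 0.007 0.04 -1.15; 0.0005 0.007 0.06 -1.15; 0.0005 0.007 0.08 -1.15; 0.0005 0.007 0.095 -1.15; 0.0005 0.007 0.106 -1.15; 0.0005 0.007 0.106 -1.15"

```text
clock: 5.5
tcp_pos: [533.5, -176.9, 74.1]
ee_rot: [-0.001, -0.131, 0.991, 0.0]
contact_force: [0.8, -0.1, 0.8]
gripper_width: 87.2
```

```bash
python3 - <<'E'
from h import *
s=read_state(); print(s["tcp_pos"],s["ee_rot"],s["contact_force"])
im=save("wrist","pics/w3.png")
E
```

```text
[ 533.5106115  -176.8564795    74.08846843] [-6.33192207e-04 -1.31210823e-01  9.91354187e-01  4.41052794e-04] [ 0.76016169 -0.14190551  0.76799731]
```

View pics/w3.png

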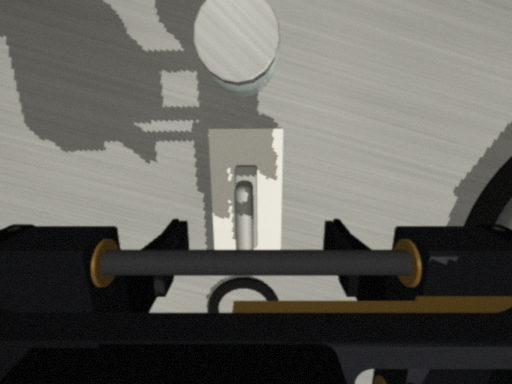

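step_arm:
  steps: "0.001 -0.0035 0 0; 0.001 -0.0035 0 0; 0.001 -0.0035 0 0; 0.001 -0.0035 0 0; 0.001 -0.0035 0 0; 0.001 -0.0035 0 0; 0.001 -0.0035 0 0; 0.001 -0.0035 0 0"
  claw: 0.5

```text
clock: 6.55
tcp_pos: [533.9, -181.1, 74.8]
ee_rot: [-0.0, -0.131, 0.991, 0.0]
contact_force: [-0.7, -0.1, -0.5]
gripper_width: 43.5
```

step_arm:
  steps: "0 0 0 0; 0 0 0 0; 0 0 0 0; 0 0 0 0; 0 0 0 0; 0 0 0 0; 0 0 0 0; 0 0 0 0"
  claw: 1
  squeeze: 45

```text
clock: 7.55
tcp_pos: [534.0, -181.1, 74.9]
ee_rot: [0.0, -0.131, 0.991, -0.0]
contact_force: [0.7, 1.0, -0.5]
gripper_width: 0.4
```

```bash
python3 - <<'E'
from h import *
s=read_state(); print(s["clock"],s["tcp_pos"],s["ee_rot"],s["contact_force"],s["ft_torque"],s["gripper_width"])
im=save("wrist","pics/w4.png")
E
```

```text
7.55 [ 533.96117174 -181.14455836   74.85444944] [ 1.34941068e-06 -1.30940181e-01  9.91390271e-01 -1.94386920e-05] [ 0.73251094  0.98448674 -0.53420061] [0.05988159 0.03659853 0.02331708] 0.4296539034469826
```

View pics/w4.png

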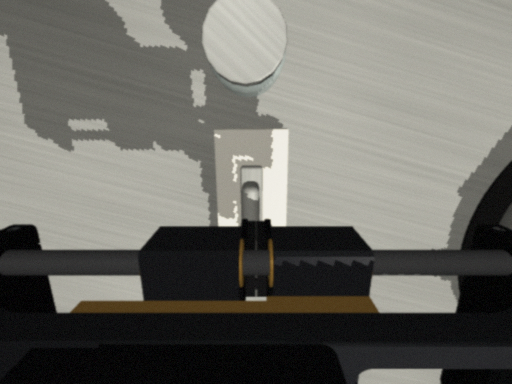

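The width reads 0.4, so the jaws look shut without holding the 12 mm wing. I'll check before moving.

```bash
python3 - <<'E'
from h import *
c=get_calibration("wrist"); s=read_state()
for p in((502,-189,80),(565,-172.5,80),(533.5,-180.7,80),(533.5,-180.7,22),s["tcp_pos"],s["tcp_pos"]-[0,0,25]): print(p,proj(c,p).round(1))
im=cv2.imread("pics/w4.png"); cv2.imwrite("pics/w4z.png",cv2.resize(im[110:310,170:350],None,fx=3,fy=3,interpolation=cv2.INTER_CUBIC))
save("scene","pics/s4.png"); i=cv2.imread("pics/s4.png"); cv2.imwrite("pics/s4z.png",cv2.resize(i[130:270,120:300],None,fx=4,fy=4,interpolation=cv2.INTER_CUBIC))
E
```

```text
(502, -189, 80) [257.1 185.1]
(565, -172.5, 80) [256.4 275.7]
(533.5, -180.7, 80) [256.8 232.6]
(533.5, -180.7, 22) [256.5 204.8]
[ 533.95452802 -181.12041634   74.8406993 ] [256.  229.9]
[ 533.95452802 -181.12041634   49.8406993 ] [256.  216.7]
```

View pics/w4z.png

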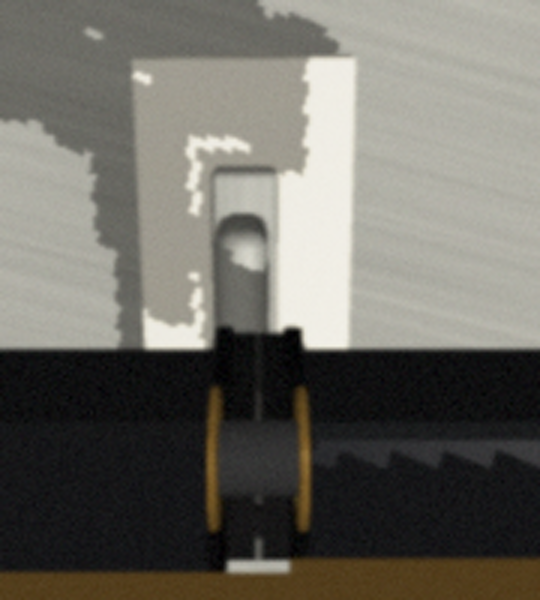

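View pics/s4z.png

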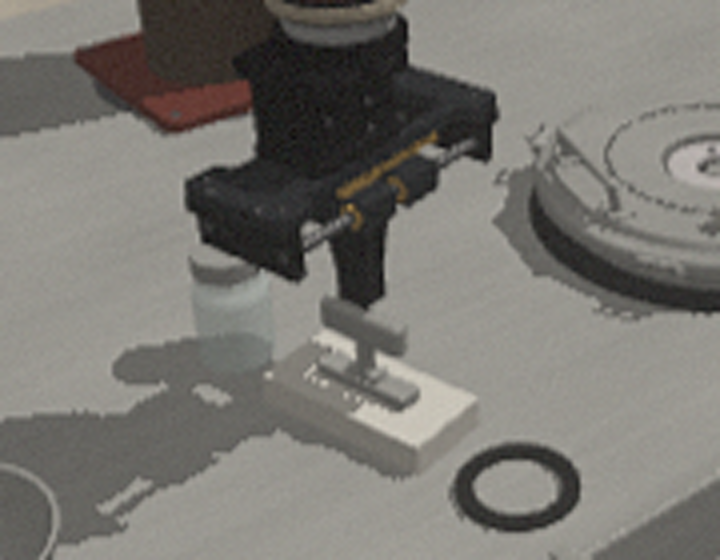

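```bash
python3 - <<'E'
from h import *
c=get_calibration("scene")
for p in((534,-181,50),(534,-181,75),(534,-181,22),(533,-180.7,80),(533,-180.7,69),(492,174,38)): print(p,proj(c,p).round(1))
for uv,zs in(((211.3,204.5),(50,)),((211.5,211),(69,80)),((212,229),(22,)),((299.8,171.5),(38,))):
  for z in zs: print(uv,z,ray(c,uv,z).round(1))
c=get_calibration("top")
for p in((534,-181,50),(534,-181,75),(534,-181,22),(492,174,38)): print(p,proj(c,p).round(1))
E
```

```text
(534, -181, 50) [211.3 215.8]
(534, -181, 75) [210.6 207.6]
(534, -181, 22) [212.  224.7]
(533, -180.7, 80) [210.3 205.7]
(533, -180.7, 69) [210.6 209.4]
(492, 174, 38) [298.8 170.6]
(211.3, 204.5) 50 [ 491.4 -152.7   50. ]
(211.5, 211) 69 [ 540.3 -182.9   69. ]
(211.5, 211) 80 [ 554.  -191.1   80. ]
(212, 229) 22 [ 548.8 -190.9   22. ]
(299.8, 171.5) 38 [498.3 172.   38. ]
(534, -181, 50) [302.9 207.2]
(534, -181, 75) [303.8 206. ]
(534, -181, 22) [302.  208.6]
(492, 174, 38) [202.4 210.4]
```

```bash
python3 - <<'E'
from h import *
save("top","pics/t4.png"); i=cv2.imread("pics/t4.png"); cv2.imwrite("pics/t4z.png",cv2.resize(i[150:270,180:350],None,fx=4,fy=4,interpolation=cv2.INTER_CUBIC))
E
```

```text
(no output)
```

View pics/t4z.png

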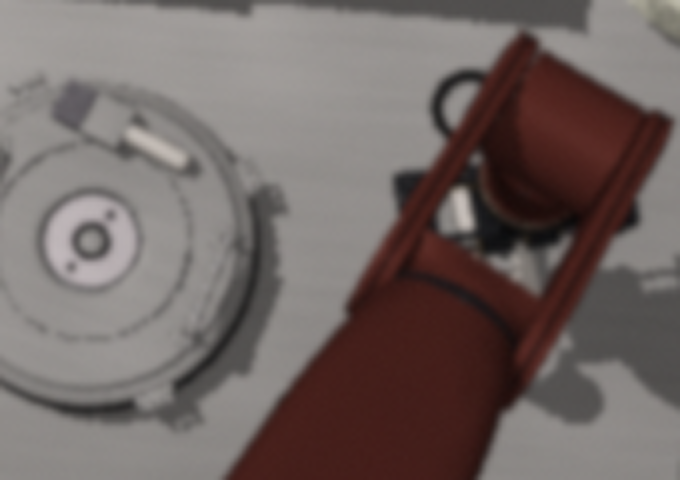

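View pics/s4.png

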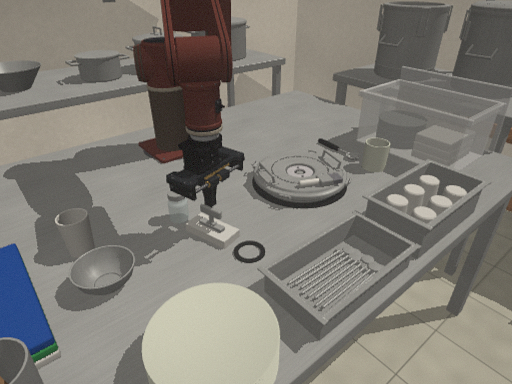

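The scene and wrist views agree. The shut fingertips are above the wing, at about z≈82, although the stated geometry puts them at 50. So the tips stand about 30 mm higher than described. I'll open, lower carefully and look again.

step_arm:
  steps: "0 0 0 0; 0 0 0 0; 0 0 0 0; 0 0 0.002 0; 0 0 0.006 0; 0 0 0.01 0; 0 0 0.015 0; 0 0 0.015 0"
  claw: 0.5

```text
clock: 8.7
tcp_pos: [533.4, -180.9, 59.1]
ee_rot: [-0.001, -0.131, 0.991, 0.0]
contact_force: [0.4, 0.3, 0.7]
gripper_width: 43.2
```

```bash
python3 - <<'E'
from h import *
s=read_state(); print(s["clock"],s["tcp_pos"],s["contact_force"],s["gripper_width"],s["joint_positions"])
save("scene","pics/s5.png"); i=cv2.imread("pics/s5.png"); a=cv2.resize(i[150:250,160:260],None,fx=5,fy=5,interpolation=cv2.INTER_CUBIC)
cv2.imwrite("pics/s5z.png",a)
E
```

```text
8.7 [ 533.43796868 -180.87475306   59.07321403] [0.4411799  0.27984276 0.71419302] 43.18841400359732 [-4.66919782e-01  2.34673807e-01  1.81306724e+00  2.19307579e-05
  1.09518703e+00 -2.30033831e+00]
```

View pics/s5z.png

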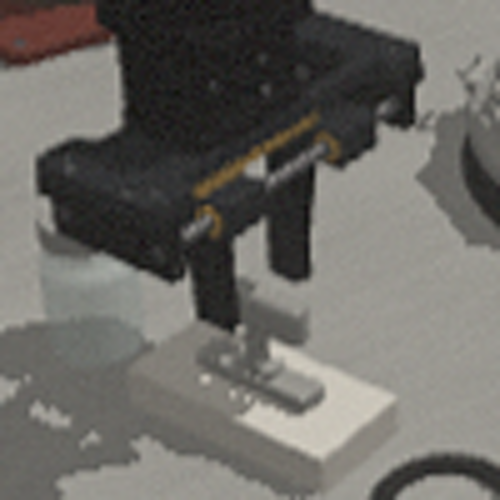

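```bash
python3 - <<'E'
from h import *
c=get_calibration("scene")
for y in(-1,1):
  b=np.array([533.4,-180.9])+y*21.6*np.array([-.26,.966])
  for z in(34,45,60,70): print(y,z,((proj(c,(*b,z))-[160,150])*5).round())
E
```

```text
-1 34 [229. 375.]
-1 45 [227. 358.]
-1 60 [225. 333.]
-1 70 [224. 316.]
1 34 [286. 334.]
1 45 [285. 316.]
1 60 [283. 292.]
1 70 [282. 276.]
```

The tips are now at about z 64, straddling the wing. I'll lower 11 mm more and close.

step_arm:
  steps: "0 0 0.003 0; 0 0 0.006 0; 0 0 0.009 0; 0 0 0.011 0; 0 0 0.011 0; 0 0 0.011 0; 0 0 0.011 0; 0 0 0.011 0"

```text
clock: 9.75
tcp_pos: [534.0, -181.2, 48.9]
ee_rot: [0.0, -0.131, 0.991, -0.0]
contact_force: [0.1, -0.2, 0.0]
gripper_width: 43.4
```

step_arm:
  steps: "0 0 0 0; 0 0 0 0; 0 0 0 0; 0 0 0 0; 0 0 0 0; 0 0 0 0; 0 0 0 0; 0 0 0 0"
  claw: 1
  squeeze: 45

```text
clock: 10.75
tcp_pos: [534.1, -181.4, 48.9]
ee_rot: [0.0, -0.131, 0.991, -0.0]
contact_force: [0.9, -2.3, -2.1]
gripper_width: 11.6
```

```bash
python3 - <<'E'
from h import *
s=read_state(); print(s["clock"],s["tcp_pos"],s["ee_rot"],s["contact_force"],s["ft_torque"],s["gripper_width"])
save("scene","pics/s6.png"); i=cv2.imread("pics/s6.png"); a=cv2.resize(i[150:250,160:260],None,fx=5,fy=5,interpolation=cv2.INTER_CUBIC)
save("wrist","pics/w6.png"); b=cv2.imread("pics/w6.png")[140:240,200:310]
cv2.imwrite("pics/s6z.png",np.hstack([a[:,:400],cv2.resize(b,(400,500))]))
E
```

```text
10.75 [ 534.10587413 -181.41566922   48.93024359] [ 1.56059839e-04 -1.30953933e-01  9.91388407e-01 -2.64651806e-04] [ 0.92801033 -2.30927646 -2.06248903] [-0.54620962 -0.20449685  0.03907403] 11.621547726052913
```

View pics/s6z.png

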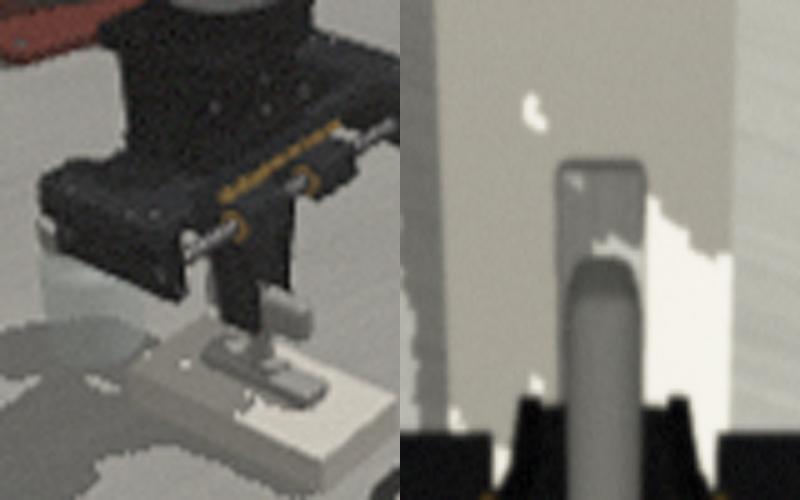

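The wing is gripped, with the width at 11.6 and a jaw each side in the picture. Lifting.

step_arm:
  steps: "0 0 -0.004 0; 0 0 -0.01 0; 0 0 -0.02 0; 0 0 -0.035 0; 0 0 -0.055 0; 0 0 -0.075 0; 0 0 -0.095 0; 0 0 -0.1 0"

```text
clock: 11.85
tcp_pos: [535.1, -181.5, 151.5]
ee_rot: [0.002, -0.131, 0.991, -0.001]
contact_force: [0.4, -0.1, -1.5]
gripper_width: 11.5
```

```bash
python3 - <<'E'
from h import *
s=read_state(); print(s["clock"],s["tcp_pos"],s["ee_rot"],s["contact_force"],s["ft_torque"],s["gripper_width"])
save("scene","pics/s7.png"); i=cv2.imread("pics/s7.png"); a=cv2.resize(i[130:250,160:260],None,fx=4,fy=4,interpolation=cv2.INTER_CUBIC)
save("wrist","pics/w7.png"); b=cv2.imread("pics/w7.png")[140:260,200:310]
cv2.imwrite("pics/s7z.png",np.hstack([a,cv2.resize(b,(400,480))]))
E
```

```text
11.85 [ 535.14606555 -181.497843    151.49138255] [ 1.61889116e-03 -1.31019959e-01  9.91377932e-01 -9.72671466e-04] [ 0.38612627 -0.11799047 -1.51328008] [-0.03141661  0.02187716 -0.02125919] 11.478695524176219
```

View pics/s7z.png

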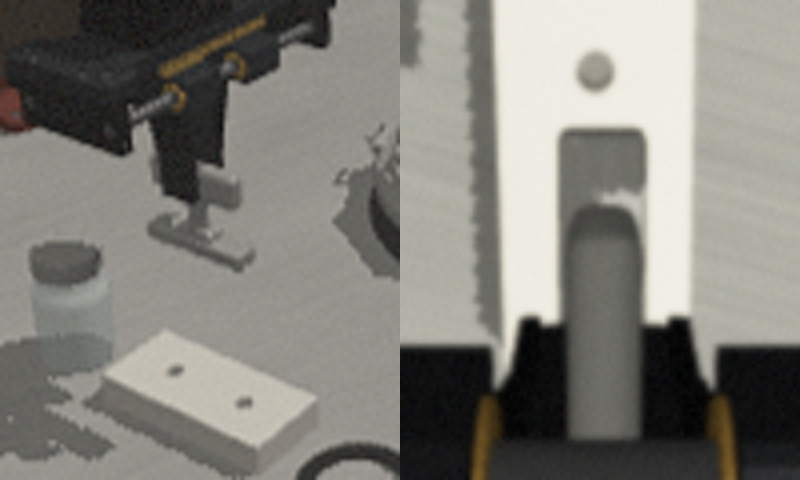

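The spanner is lifted and hangs level, and both rest holes are visible. Moving over the ring while turning to the hole line.

step_arm:
  steps: "-0.004 0.03 0 0.3; -0.012 0.08 0 1.2; -0.02 0.135 0 2.2; -0.028 0.19 0 3.2; -0.036 0.245 0 4.2; -0.044 0.3 0 5; -0.05 0.34 0 5.7; -0.052 0.354 0 5.7"

```text
clock: 12.95
tcp_pos: [491.0, 176.2, 147.9]
ee_rot: [-0.001, 0.262, 0.965, -0.0]
contact_force: [-0.3, -0.4, -0.6]
gripper_width: 11.9
```

step_arm:
  steps: "0 0 0 0; 0 0 0.02 0; 0 0 0.04 0; 0 0 0.05 0; 0 0 0.05 0; 0 0 0.05 0; 0 0 0.05 0; 0 0 0.05 0"

```text
clock: 13.95
tcp_pos: [492.7, 174.3, 99.4]
ee_rot: [0.0, 0.263, 0.965, 0.0]
contact_force: [0.0, -0.4, -1.1]
gripper_width: 11.5
```

```bash
python3 - <<'E'
from h import *
s=read_state(); print(s["clock"],s["tcp_pos"],s["ee_rot"],s["contact_force"],s["ft_torque"],s["gripper_width"],s["joint_positions"])
save("wrist","pics/w8.png"); b=cv2.imread("pics/w8.png")[110:250,180:340]
cv2.imwrite("pics/w8z.png",cv2.resize(b,None,fx=4,fy=4,interpolation=cv2.INTER_CUBIC))
save("scene","pics/s8.png"); i=cv2.imread("pics/s8.png"); cv2.imwrite("pics/s8z.png",cv2.resize(i[90:220,230:370],None,fx=4,fy=4,interpolation=cv2.INTER_CUBIC))
E
```

```text
13.95 [492.66435949 174.33101064  99.44453304] [4.77998840e-04 2.63388635e-01 9.64689666e-01 2.17174668e-04] [ 0.02766232 -0.425861   -1.08894135] [-0.02161443 -0.02846173  0.02125708] 11.47168069192278 [ 1.89149618e-01  8.61465194e-02  1.89671126e+00 -3.35008024e-05
  1.15768528e+00 -8.48566809e-01]
```

View pics/w8z.png

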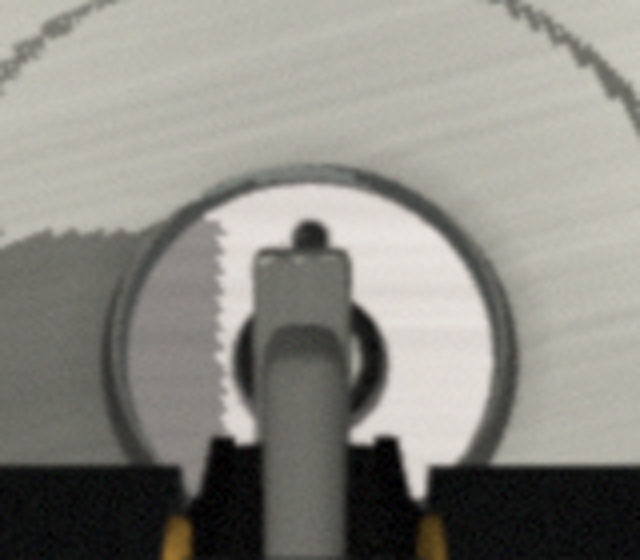

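View pics/s8z.png

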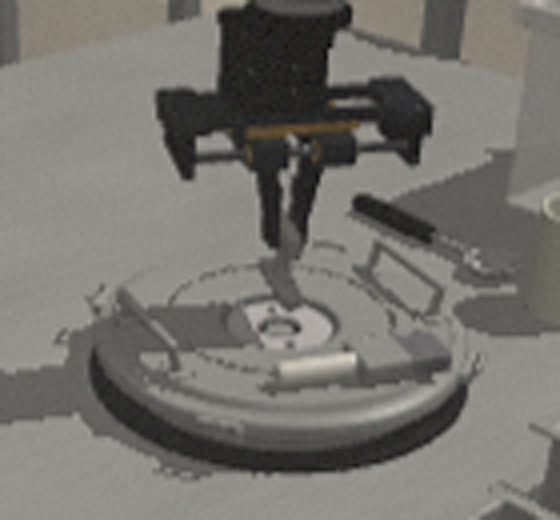

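```bash
cat > tf.py <<'E'
from h import *
def tool(c,s,uv,zt):
    T=R({"rotation":s["ee_rot"]}); o=T.T@(np.array(c["xyz"])-s["tcp_pos"]); d=T.T@R(c)@np.array([(uv[0]-c["cx"])/c["fx"],(uv[1]-c["cy"])/c["fy"],1])
    return o+d*(zt-o[2])/d[2]
E
python3 - <<'E'
from tf import *
s=read_state(); c=get_calibration("wrist")
e=lambda x,y:(180+x/4-.4,110+y/4-.4)
print("hole",tool(c,s,e(310,237),s["tcp_pos"][2]-38), ray(c,e(310,237),38))
print("bar end bottom",tool(c,s,e(303,250),27),"top edge",tool(c,s,e(303,256),17))
for zt in(-31,): print("wing top end L/R",[tool(c,s,e(*q),zt).round(1) for q in((265,360),(347,360),(306,325))])
# ring circle: edges of bright face
print("ring L/R",[tool(c,s,e(*q),s["tcp_pos"][2]-38).round(1) for q in((125,340),(494,340),(310,183))])
E
```

```text
hole [29.74695807 -0.19093153 61.18280508] [466.75874635 189.30237057  38.        ]
bar end bottom [33.97346535 -1.66131309 27.        ] top edge [34.9687306  -1.64782405 17.        ]
wing top end L/R [array([ 30.8,  -6.8, -31. ]), array([ 30.8,   4.4, -31. ]), array([ 35.7,  -1.2, -31. ])]
ring L/R [array([  6.5, -41.3,  61.2]), array([ 6.4, 40.8, 61.2]), array([41.5, -0.2, 61.2])]
```

step_arm:
  steps: "0.001 0.001 0 0; 0.001 0.001 0.005 0; 0.001 0.001 0.01 0; 0.001 0.001 0.015 0; 0.001 0.001 0.019 0; 0.001 0.001 0.022 0; 0.001 0.001 0.022 0; 0.001 0.001 0.022 0"

```text
clock: 15.05
tcp_pos: [492.0, 175.6, 77.0]
ee_rot: [0.0, 0.263, 0.965, 0.0]
contact_force: [-0.3, -0.9, -1.8]
gripper_width: 11.6
```

```bash
python3 - <<'E'
from h import *
s=read_state(); print(s["clock"],s["tcp_pos"],s["ee_rot"],s["contact_force"],s["ft_torque"],s["gripper_width"])
save("wrist","pics/w9.png"); b=cv2.imread("pics/w9.png")[110:250,180:340]
cv2.imwrite("pics/w9z.png",cv2.resize(b,None,fx=4,fy=4,interpolation=cv2.INTER_CUBIC))
save("scene","pics/s9.png"); i=cv2.imread("pics/s9.png"); cv2.imwrite("pics/s9z.png",cv2.resize(i[120:200,250:350],None,fx=7,fy=7,interpolation=cv2.INTER_CUBIC))
E
```

```text
15.05 [492.03277469 175.62757792  76.98746937] [1.04694058e-04 2.63445660e-01 9.64674230e-01 5.61912390e-05] [-0.27815608 -0.91095302 -1.8309122 ] [-0.01573063 -0.00331809  0.05539659] 11.609322499047638
```

View pics/w9z.png

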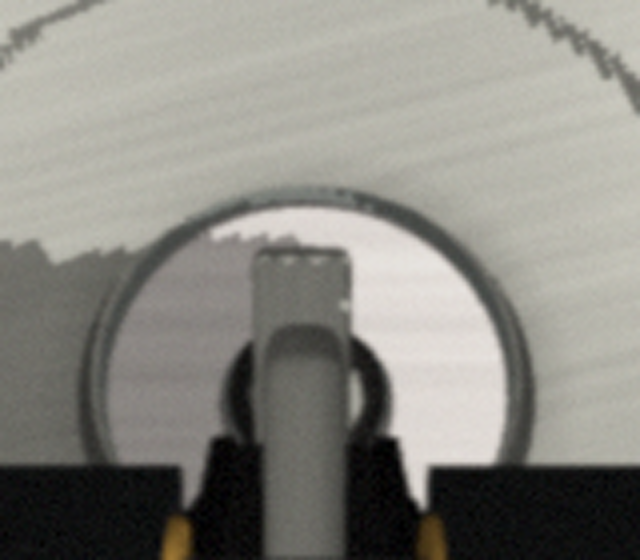

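View pics/s9z.png

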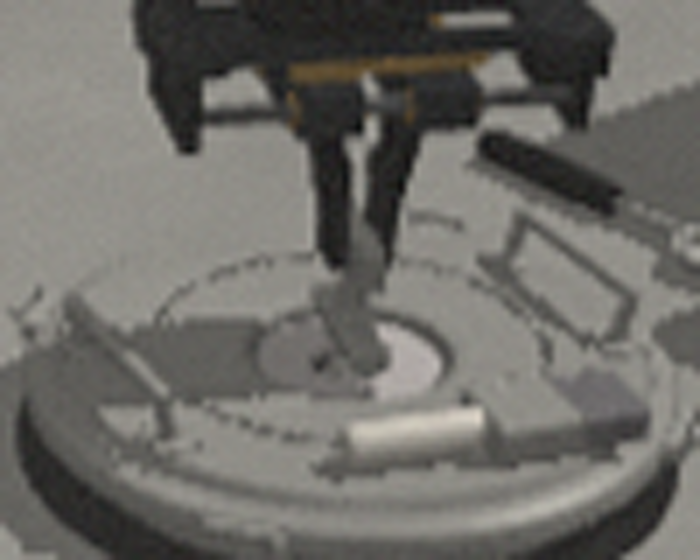

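```bash
python3 - <<'E'
from tf import *
s=read_state(); c=get_calibration("wrist"); h=s["tcp_pos"][2]-38
e=lambda x,y:(180+x/4-.4,110+y/4-.4)
print("bar end L/R bottom",[tool(c,s,e(*q),27).round(1) for q in((253,249),(350,249),(301.5,249))])
print("bar top edge",[tool(c,s,e(*q),17).round(1) for q in((253,257),(350,257))])
P=np.array([tool(c,s,e(*q),h)[:2] for q in((106,390),(507,390),(310,206),(190,240),(450,255),(118,330),(495,330))])
from scipy.optimize import least_squares
for r in (None,): 
  f=least_squares(lambda v:np.hypot(P[:,0]-v[0],P[:,1]-v[1])-v[2],[0,0,41]); print(f.x,f.fun.round(2))
cs=get_calibration("scene")
g=lambda x,y:(250+x/7-.4,120+y/7-.4)
print("scene bar mid top z60",ray(cs,g(357,318),55),"ring",[ray(cs,g(*q),38).round(1) for q in((258,355),(443,365),(352,360))])
E
```

```text
bar end L/R bottom [array([ 34.2, -11. ,  27. ]), array([34.2,  7.1, 27. ]), array([34.2, -1.9, 27. ])]
bar top edge [array([ 34.8, -10.5,  17. ]), array([34.8,  6.7, 17. ])]
[-0.44123592 -0.85763255 41.05975185] [ 0.11 -0.17 -0.41 -0.06  0.74  0.03 -0.24]
scene bar mid top z60 [491.43286482 181.09381061  55.        ] ring [array([465.9, 145.3,  38. ]), array([525.7, 202.3,  38. ]), array([496.3, 174.4,  38. ])]
```

step_arm:
  steps: "0.001 0.001 0 0; 0.0015 0.001 0 0; 0.0015 0.001 0.001 0; 0.0015 0.001 0.002 0; 0.0015 0.001 0.003 0; 0.0015 0.001 0.004 0; 0.0015 0.001 0.005 0; 0.0015 0.001 0.005 0"

```text
clock: 16.15
tcp_pos: [491.0, 177.2, 71.7]
ee_rot: [-0.0, 0.263, 0.965, -0.0]
contact_force: [-0.1, 0.4, -1.1]
gripper_width: 11.5
```

step_arm:
  steps: "0 0 0.0005 0; 0 0 0.001 0; 0 0 0.0015 0; 0 0 0.002 0; 0 0 0.002 0; 0 0 0.002 0; 0 0 0.002 0; 0 0 0.002 0"

```text
clock: 17.15
tcp_pos: [491.1, 177.2, 69.8]
ee_rot: [0.0, 0.263, 0.965, -0.0]
contact_force: [0.4, 0.2, -1.0]
gripper_width: 11.7
```

```bash
cat > st.py <<'E'
from h import *
s=read_state(); T=R({"rotation":s["ee_rot"]}); print(s["clock"],s["tcp_pos"].round(2),"yawy",np.degrees(np.arctan2(T[1,1],T[0,1])).round(2),"F tool",(T.T@s["contact_force"]).round(2),"M tool",(T.T@s["ft_torque"]).round(3),s["gripper_width"].round(1))
E
python3 st.py
```

```text
Traceback (most recent call last):
  File "st.py", line 2, in <module>
    s=read_state(); T=R({"rotation":s["ee_rot"]}); print(s["clock"],s["tcp_pos"].round(2),"yawy",np.degrees(np.arctan2(T[1,1],T[0,1])).round(2),"F tool",(T.T@s["contact_force"]).round(2),"M tool",(T.T@s["ft_torque"]).round(3),s["gripper_width"].round(1))
                                                                                                                                                                                                                                  ^^^^^^^^^^^^^^^^^^^^^^^^
AttributeError: 'float' object has no attribute 'round'
```

step_arm:
  steps: "0 0 0.0005 0; 0 0 0.001 0; 0 0 0.0015 0; 0 0 0.002 0; 0 0 0.002 0; 0 0 0.002 0; 0 0 0.002 0; 0 0 0.002 0"

```text
clock: 18.15
tcp_pos: [491.3, 177.2, 67.9]
ee_rot: [0.0, 0.263, 0.965, 0.0]
contact_force: [2.3, -0.8, -1.4]
gripper_width: 12.0
```

```bash
sed -i 's/s\["gripper_width"\].round(1)/round(s["gripper_width"],1)/' st.py; python3 st.py
```

```text
18.15 [491.29 177.2   67.93] yawy 59.45 F tool [-2.39  0.53  1.41] M tool [-0.011 -0.473  0.002] 12.0
```

Vertical force is nearly nil and the lateral force is about 2.4 N toward tool −x, so the pins seem to be entering the holes. I'll ease −x and go down.

step_arm:
  steps: "-0.0005 0 0 0; -0.0007 0 0 0; -0.0007 0 0.0003 0; -0.0007 0 0.0006 0; -0.0007 0 0.001 0; -0.0007 0 0.001 0; -0.0007 0 0.001 0; -0.0007 0 0.001 0"

```text
clock: 19.15
tcp_pos: [491.6, 176.9, 66.7]
ee_rot: [-0.0, 0.263, 0.965, -0.0]
contact_force: [-0.5, 1.1, -2.3]
gripper_width: 11.5
```

```bash
python3 st.py; python3 - <<'E'
from h import *
save("wrist","pics/w10.png"); b=cv2.imread("pics/w10.png")[110:250,180:340]
cv2.imwrite("pics/w10z.png",cv2.resize(b,None,fx=4,fy=4,interpolation=cv2.INTER_CUBIC))
save("scene","pics/s10.png"); i=cv2.imread("pics/s10.png"); cv2.imwrite("pics/s10z.png",cv2.resize(i[120:200,250:350],None,fx=7,fy=7,interpolation=cv2.INTER_CUBIC))
E
```

```text
19.15 [491.55 176.88  66.75] yawy 59.45 F tool [1.   0.73 2.26] M tool [ 0.027 -0.08   0.011] 11.5
```

View pics/w10z.png

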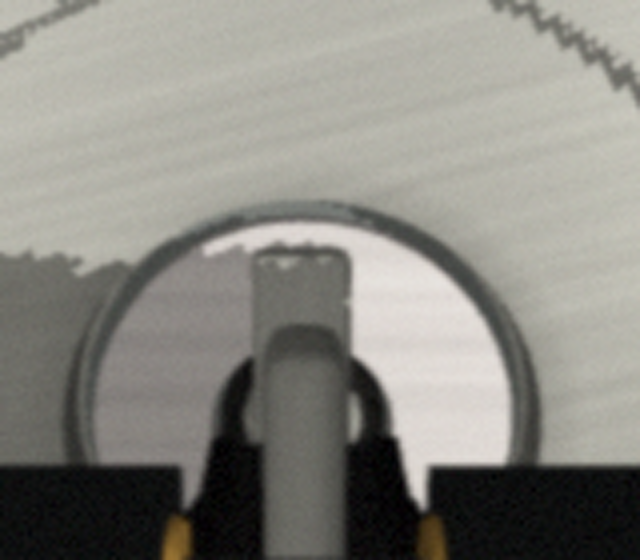

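View pics/s10z.png

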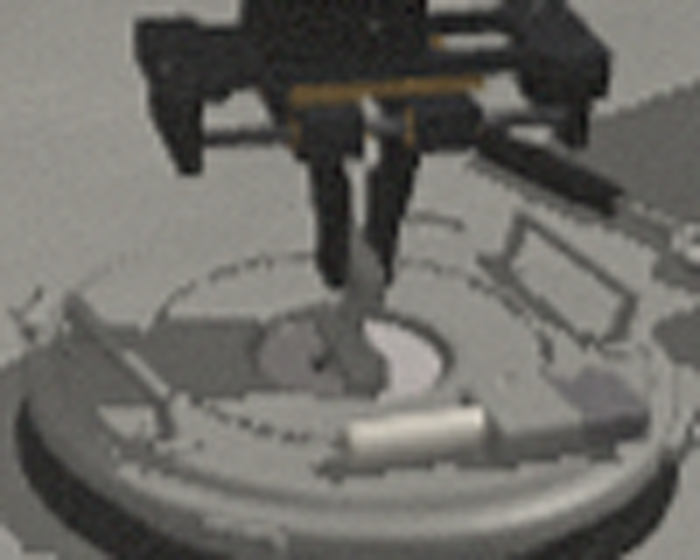

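step_arm:
  steps: "0 0 0.0005 0; 0 0 0.001 0; 0 0 0.001 0; 0 0 0.0015 0; 0 0 0.0015 0; 0 0 0.0015 0; 0 0 0.0015 0; 0 0 0.0015 0"

```text
clock: 20.25
tcp_pos: [491.7, 176.9, 65.3]
ee_rot: [0.0, 0.263, 0.965, 0.0]
contact_force: [-0.9, 1.1, -1.5]
gripper_width: 11.6
```

```bash
python3 st.py
```

```text
20.25 [491.74 176.88  65.34] yawy 59.45 F tool [1.29 0.51 1.45] M tool [ 0.028  0.013 -0.005] 11.6
```

step_arm:
  steps: "0 0 0.0003 0; 0 0 0.0005 0; 0 0 0.0008 0; 0 0 0.001 0; 0 0 0.001 0; 0 0 0.001 0; 0 0 0.001 0; 0 0 0.001 0"

```text
clock: 21.25
tcp_pos: [491.9, 176.9, 64.7]
ee_rot: [0.0, 0.263, 0.965, 0.0]
contact_force: [-3.2, 0.2, 5.3]
gripper_width: 11.7
```

```bash
python3 st.py
```

```text
21.25 [491.88 176.89  64.72] yawy 59.45 F tool [ 2.82 -1.48 -5.26] M tool [ 0.422  0.352 -0.043] 11.7
```

The bar seats at TCP z≈64.7, where full insertion was expected (tips on the face would be at 72), so the pins are in. I'll back off 0.7 mm and turn clockwise.

step_arm:
  steps: "-0.0 0 -0.0007 0; 0 0 -0.0007 0.1; 0 0 -0.0007 0.25; 0 0 -0.0007 0.4; 0 0 -0.0007 0.6; 0 0 -0.0007 0.8; 0 0 -0.0007 1; 0 0 -0.0007 1"

```text
clock: 22.25
tcp_pos: [491.9, 176.9, 64.9]
ee_rot: [0.0, 0.33, 0.944, 0.0]
contact_force: [2.2, 0.2, -4.4]
gripper_width: 11.9
```

```bash
python3 st.py
```

```text
22.25 [491.86 176.94  64.92] yawy 51.42 F tool [-1.61  1.56  4.43] M tool [-0.54  -0.335 -0.252] 11.9
```

Torque is −0.25 N m, which matches thread friction, so the ring is turning. Continuing.

step_arm:
  steps: "0 0 0 0.2; 0 0 0 0.4; 0 0 0 0.6; 0 0 0 0.8; 0 0 0 1; 0 0 0 1.2; 0 0 0 1.4; 0 0 0 1.4"

```text
clock: 23.25
tcp_pos: [492.2, 177.1, 65.2]
ee_rot: [0.0, 0.421, 0.907, 0.0]
contact_force: [4.6, 2.2, -6.7]
gripper_width: 11.4
```

```bash
python3 st.py
```

```text
23.25 [492.19 177.08  65.18] yawy 40.17 F tool [-1.24  4.94  6.68] M tool [-1.13  -0.276 -0.226] 11.4
```

step_arm:
  steps: "0 0.0003 0.0002 0; 0 0.0005 0.0003 0.1; 0 0.0005 0.0003 0.2; 0 0.0005 0.0003 0.3; 0 0.0005 0.0003 0.4; 0 0.0005 0.0003 0.5; 0 0.0005 0.0003 0.5; 0 0.0005 0.0003 0.5"

```text
clock: 24.25
tcp_pos: [492.4, 177.3, 65.0]
ee_rot: [0.0, 0.452, 0.892, 0.0]
contact_force: [3.7, 1.6, -0.1]
gripper_width: 11.3
```

```bash
python3 st.py
```

```text
24.25 [492.42 177.28  65.  ] yawy 36.25 F tool [-0.92  3.89  0.06] M tool [-0.972 -0.261 -0.222] 11.3
```

Still only thread friction. Smaller steps now, easing +y.

step_arm:
  steps: "0 0.0005 0 0.1; 0 0.0007 0 0.2; 0 0.0007 0 0.3; 0 0.0007 0 0.4; 0 0.0007 0 0.5; 0 0.0007 0 0.6; 0 0.0007 0 0.6; 0 0.0007 0 0.6"

```text
clock: 25.25
tcp_pos: [492.8, 177.6, 64.8]
ee_rot: [0.0, 0.489, 0.872, 0.0]
contact_force: [2.8, -0.6, 2.6]
gripper_width: 11.6
```

```bash
python3 st.py
```

```text
25.25 [492.78 177.59  64.83] yawy 31.45 F tool [-2.02  2.07 -2.62] M tool [-0.51  -0.46  -0.236] 11.6
```

step_arm:
  steps: "-0.0003 0.0003 -0.0001 0.1; -0.0004 0.0003 -0.0002 0.2; -0.0004 0.0003 -0.0002 0.3; -0.0004 0.0003 -0.0002 0.4; -0.0004 0.0003 -0.0002 0.5; -0.0004 0.0003 -0.0002 0.5; -0.0004 0.0003 -0.0002 0.5; -0.0004 0.0003 -0.0002 0.5"

```text
clock: 26.25
tcp_pos: [493.0, 177.5, 64.9]
ee_rot: [-0.0, 0.519, 0.855, 0.0]
contact_force: [1.6, 1.6, 1.0]
gripper_width: 11.6
```

```bash
python3 st.py
```

```text
26.25 [493.05 177.49  64.86] yawy 27.45 F tool [ 0.63  2.17 -0.98] M tool [-0.591 -0.058 -0.222] 11.6
```

step_arm:
  steps: "0 0.0003 0 0.1; 0 0.0003 0 0.2; 0 0.0003 0 0.3; 0 0.0003 0 0.4; 0 0.0003 0 0.5; 0 0.0003 0 0.5; 0 0.0003 0 0.5; 0 0.0003 0 0.5"

```text
clock: 27.25
tcp_pos: [493.3, 177.5, 64.9]
ee_rot: [-0.0, 0.549, 0.836, -0.0]
contact_force: [0.8, 1.1, 1.0]
gripper_width: 11.7
```

```bash
python3 st.py
```

```text
27.25 [493.34 177.54  64.88] yawy 23.45 F tool [ 0.66  1.21 -1.03] M tool [-0.33   0.029 -0.175] 11.7
```

step_arm:
  steps: "0 0.0002 0 0.1; 0 0.0002 0 0.2; 0 0.0002 0 0.3; 0 0.0002 0 0.4; 0 0.0002 0 0.5; 0 0.0002 0 0.5; 0 0.0002 0 0.5; 0 0.0002 0 0.5"

```text
clock: 28.25
tcp_pos: [493.5, 177.6, 64.9]
ee_rot: [-0.0, 0.577, 0.816, -0.0]
contact_force: [0.8, 1.3, 0.3]
gripper_width: 11.5
```

```bash
python3 st.py; python3 - <<'E'
from h import *
save("wrist","pics/w11.png"); b=cv2.imread("pics/w11.png")[110:250,180:340]
cv2.imwrite("pics/w11z.png",cv2.resize(b,None,fx=4,fy=4,interpolation=cv2.INTER_CUBIC))
E
```

```text
28.25 [493.53 177.62  64.89] yawy 19.45 F tool [ 0.93  1.17 -0.33] M tool [-0.199  0.059 -0.201] 11.5
```

View pics/w11z.png

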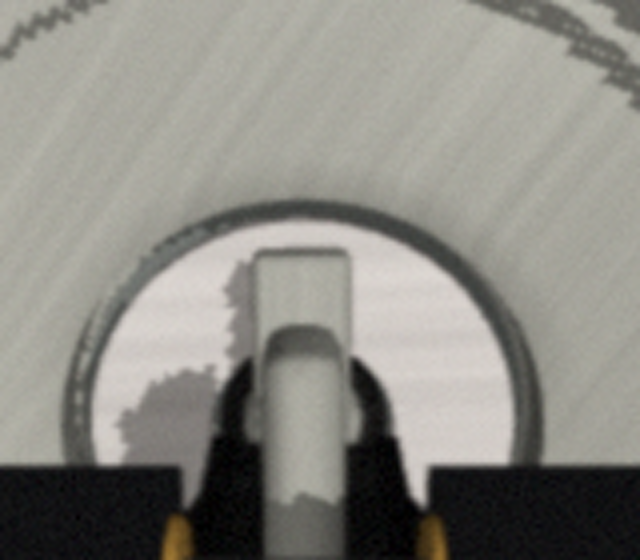

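The ring's brush marks still run across the bar, while the lid's have rotated in view. So the ring is turning with the spanner. Continuing.

step_arm:
  steps: "0 0.0002 0 0.1; 0 0.0002 0 0.2; 0 0.0002 0 0.3; 0 0.0002 0 0.4; 0 0.0002 0 0.4; 0 0.0002 0 0.4; 0 0.0002 0 0.4; 0 0.0002 0 0.4"

```text
clock: 29.3
tcp_pos: [493.7, 177.6, 64.9]
ee_rot: [-0.0, 0.6, 0.8, -0.0]
contact_force: [-0.0, -0.1, 0.8]
gripper_width: 11.9
```

```bash
python3 st.py
```

```text
29.3 [493.72 177.63  64.89] yawy 16.25 F tool [-0.06 -0.06 -0.82] M tool [-0.022 -0.25  -0.697] 11.9
```

Torque jumped to −0.70 N m with no other force: that is the hard stop. I'll unload a little, then check.

step_arm:
  steps: "0 0 0 0; 0 0 0 -0.1; 0 0 0 -0.2; 0 0 0 -0.3; 0 0 0 -0.3; 0 0 0 -0.3; 0 0 0 -0.3; 0 0 0 -0.3"

```text
clock: 30.3
tcp_pos: [493.6, 177.7, 64.8]
ee_rot: [-0.0, 0.583, 0.812, -0.0]
contact_force: [0.5, 0.2, -0.7]
gripper_width: 11.9
```

```bash
python3 st.py
```

```text
30.3 [493.62 177.69  64.81] yawy 18.65 F tool [-0.02  0.57  0.74] M tool [-0.053 -0.086 -0.033] 11.9
```

step_arm:
  steps: "0 0 -0.002 0; 0 0 -0.005 0; 0 0 -0.01 0; 0 0 -0.02 0; 0 0 -0.04 0; 0 0 -0.06 0; 0 0 -0.08 0; 0 0 -0.085 0"

```text
clock: 31.3
tcp_pos: [495.0, 178.0, 152.2]
ee_rot: [0.001, 0.583, 0.812, 0.001]
contact_force: [0.6, 0.2, -1.6]
gripper_width: 11.6
```

```bash
python3 st.py; python3 - <<'E'
from h import *
save("wrist","pics/w12.png"); b=cv2.imread("pics/w12.png")[90:250,160:360]
cv2.imwrite("pics/w12z.png",cv2.resize(b,None,fx=4,fy=4,interpolation=cv2.INTER_CUBIC)); print(get_calibration("wrist")["xyz"])
E
```

```text
31.3 [495.02 177.97 152.19] yawy 18.65 F tool [0.02 0.64 1.62] M tool [ 0.03  -0.035 -0.017] 11.6
[468.85165808 247.88131452 325.33324485]
```

View pics/w12z.png

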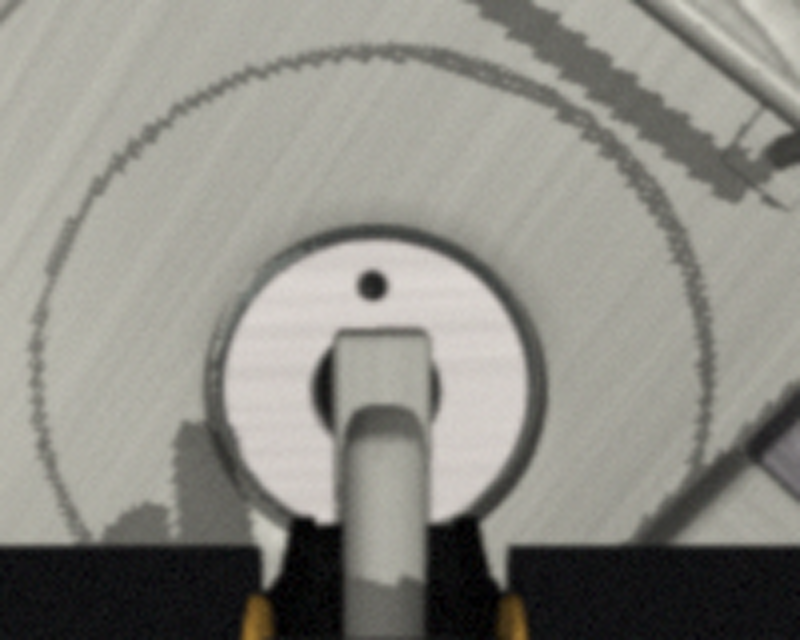

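The hole lies in line with the bar, so the ring turned by about 41°. The spanner sits in the jaws as before, with its bar end at the same pixel. Returning to the rest.

step_arm:
  steps: "-0.02 -0.004 0 -0.5; -0.06 -0.013 0 -1.4; -0.11 -0.024 0 -2.4; -0.16 -0.035 0 -3.4; -0.215 -0.046 0 -4.4; -0.27 -0.058 0 -5.4; -0.32 -0.069 0 -6.4; -0.353 -0.076 0 -7.4"

```text
clock: 32.35
tcp_pos: [534.0, -183.3, 148.9]
ee_rot: [-0.001, 0.104, 0.995, 0.0]
contact_force: [-0.5, -0.4, -1.4]
gripper_width: 11.8
```

step_arm:
  steps: "0 0 0 -1; 0 0 0 -2; 0 0 0 -3; 0 0 0 -3.4; 0 0 0 -3.4; 0 0 0 -3.4; 0 0 0 -3.4; 0 0 0 -3.4"

```text
clock: 33.35
tcp_pos: [534.6, -181.0, 149.9]
ee_rot: [-0.0, -0.131, 0.991, 0.0]
contact_force: [0.3, -0.2, -1.9]
gripper_width: 11.6
```

```bash
python3 st.py; python3 - <<'E'
from h import *
save("wrist","pics/w13.png"); b=cv2.imread("pics/w13.png")[90:250,160:360]
cv2.imwrite("pics/w13z.png",cv2.resize(b,None,fx=4,fy=4,interpolation=cv2.INTER_CUBIC))
save("scene","pics/s13.png"); i=cv2.imread("pics/s13.png"); cv2.imwrite("pics/s13z.png",cv2.resize(i[130:250,160:260],None,fx=5,fy=5,interpolation=cv2.INTER_CUBIC))
E
```

```text
33.35 [ 534.62 -181.05  149.91] yawy 105.03 F tool [-0.23 -0.22  1.9 ] M tool [-0.011  0.031 -0.015] 11.6
```

View pics/w13z.png

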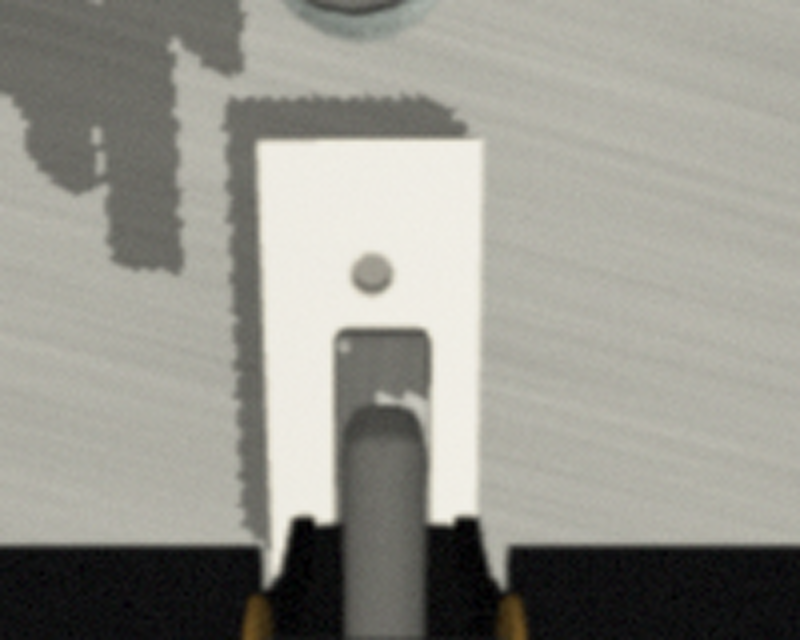

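View pics/s13z.png

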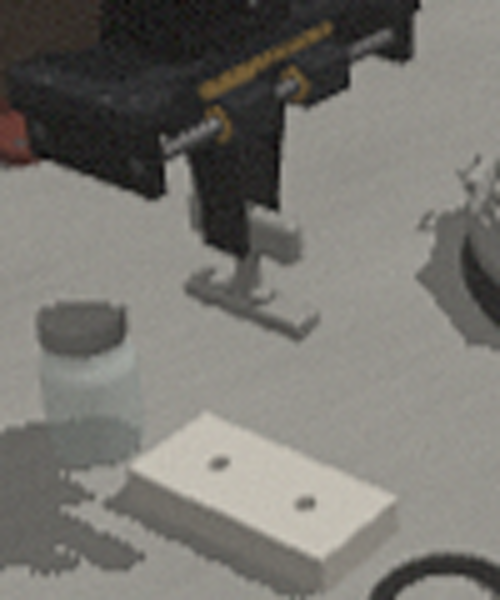

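step_arm:
  steps: "0.0005 -0.0003 0.01 0; 0.0005 -0.0003 0.025 0; 0.0005 -0.0003 0.045 0; 0.0005 -0.0003 0.062 0; 0.0005 -0.0003 0.075 0; 0.0005 -0.0003 0.083 0; 0.0005 -0.0003 0.086 0; 0.0005 -0.0003 0.086 0"

```text
clock: 34.45
tcp_pos: [534.5, -181.6, 64.2]
ee_rot: [0.0, -0.131, 0.991, -0.0]
contact_force: [0.7, -0.1, -1.0]
gripper_width: 11.9
```

```bash
python3 st.py; python3 - <<'E'
from h import *
save("wrist","pics/w14.png"); b=cv2.imread("pics/w14.png")[90:250,160:360]
cv2.imwrite("pics/w14z.png",cv2.resize(b,None,fx=4,fy=4,interpolation=cv2.INTER_CUBIC))
E
```

```text
34.45 [ 534.48 -181.59   64.17] yawy 105.05 F tool [-0.64 -0.33  0.97] M tool [-0.038 -0.003  0.017] 11.9
```

View pics/w14z.png

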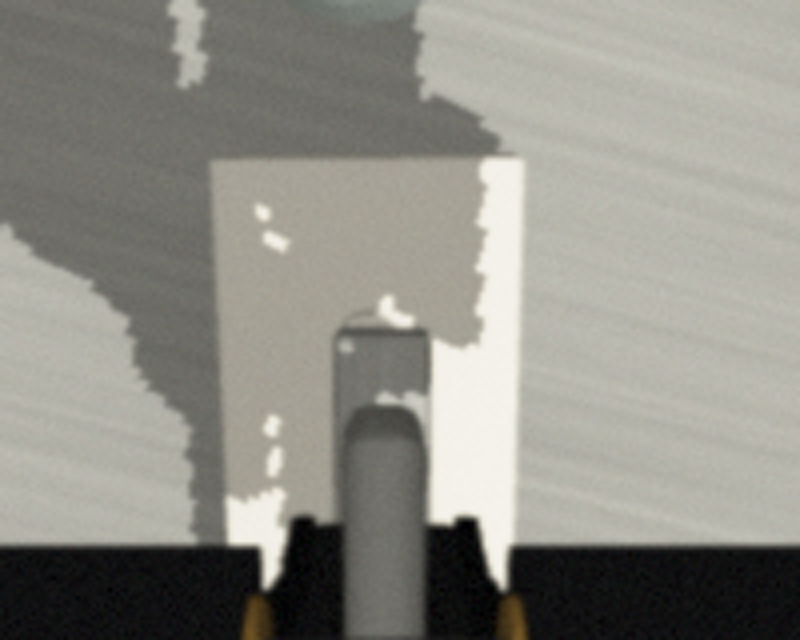

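```bash
python3 - <<'E'
from tf import *
s=read_state(); c=get_calibration("wrist"); h=s["tcp_pos"][2]-22
e=lambda x,y:(160+x/4-.4,90+y/4-.4)
print("hole outer edge",tool(c,s,e(366,311),h),"rest end L,R",tool(c,s,e(212,158),h),tool(c,s,e(524,157),h))
print("rest sides",tool(c,s,e(215,320),h),tool(c,s,e(522,320),h))
print("bar end",[tool(c,s,e(*q),27) for q in((334,329),(430,329))])
E
```

```text
hole outer edge [35.25667476 -3.811198   42.48194167] rest end L,R [ 65.03498847 -33.19619389  42.48194167] [65.18479994 26.64681523 42.48194167]
rest sides [ 33.45662496 -33.96289994  42.48194167] [33.41225457 27.32572854 42.48194167]
bar end [array([34.81273317, -9.51804182, 27.        ]), array([34.79972245,  8.31425686, 27.        ])]
```

step_arm:
  steps: "0.0013 -0.0026 0 0; 0.0013 -0.0026 0.001 0; 0.0013 -0.0026 0.003 0; 0.0013 -0.0026 0.005 0; 0.0013 -0.0026 0.007 0; 0.0013 -0.0026 0.009 0; 0.0013 -0.0026 0.011 0; 0.0013 -0.0026 0.011 0"

```text
clock: 35.5
tcp_pos: [533.5, -184.2, 52.7]
ee_rot: [-0.0, -0.131, 0.991, 0.0]
contact_force: [0.6, -0.5, -1.9]
gripper_width: 11.5
```

```bash
python3 st.py
```

```text
35.5 [ 533.49 -184.24   52.69] yawy 105.05 F tool [-0.49 -0.66  1.85] M tool [-0.022  0.01  -0.026] 11.5
```

step_arm:
  steps: "0 0 0.001 0; 0 0 0.002 0; 0 0 0.003 0; 0 0 0.0035 0; 0 0 0.0035 0; 0 0 0.0035 0; 0 0 0.0035 0; 0 0 0.0035 0"

```text
clock: 36.5
tcp_pos: [533.7, -184.3, 49.5]
ee_rot: [0.0, -0.131, 0.991, -0.0]
contact_force: [-0.0, 0.0, -1.4]
gripper_width: 11.7
```

```bash
python3 st.py
```

```text
36.5 [ 533.68 -184.33   49.48] yawy 105.05 F tool [0.04 0.03 1.41] M tool [-0.079  0.001 -0.011] 11.7
```

Almost seated. Setting down the last bit, then releasing.

step_arm:
  steps: "0 0 0.0004 0; 0 0 0.0008 0; 0 0 0.0008 0; 0 0 0.0008 0; 0 0 0.0008 0; 0 0 0.0008 0; 0 0 0.0008 0; 0 0 0.0008 0"

```text
clock: 37.5
tcp_pos: [533.8, -184.4, 48.8]
ee_rot: [0.0, -0.131, 0.991, -0.0]
contact_force: [-1.1, 0.6, 1.9]
gripper_width: 11.5
```

step_arm:
  steps: "0 0 0 0; 0 0 0 0; 0 0 0 0; 0 0 0 0; 0 0 0 0; 0 0 0 0; 0 0 0 0; 0 0 0 0"
  claw: 0.5

```text
clock: 38.5
tcp_pos: [533.7, -184.3, 48.6]
ee_rot: [0.0, -0.131, 0.991, -0.0]
contact_force: [-1.2, -0.1, -0.7]
gripper_width: 43.2
```

```bash
python3 st.py
```

```text
38.5 [ 533.66 -184.32   48.64] yawy 105.05 F tool [1.19 0.25 0.65] M tool [-0.059  0.026 -0.015] 43.2
```

step_arm:
  steps: "0 0 -0.005 0; 0 0 -0.015 0; 0 0 -0.03 0; 0 0 -0.05 0; 0 0 -0.07 0; 0 0 -0.09 0; 0 0 -0.11 0; 0 0 -0.115 0"

```text
clock: 39.5
tcp_pos: [534.8, -184.9, 166.2]
ee_rot: [0.002, -0.131, 0.991, -0.001]
contact_force: [0.7, 0.0, -0.4]
gripper_width: 43.6
```

```bash
python3 st.py; python3 - <<'E'
from h import *
save("wrist","pics/w15.png"); b=cv2.imread("pics/w15.png")[60:250,160:360]
save("scene","pics/s15.png"); i=cv2.imread("pics/s15.png")[150:260,160:340]
cv2.imwrite("pics/w15z.png",np.hstack([cv2.resize(b,(400,380)),cv2.resize(i[:,:110],(380,380))]))
E
```

```text
39.5 [ 534.82 -184.9   166.21] yawy 105.05 F tool [-0.66 -0.15  0.41] M tool [-0.042  0.009  0.034] 43.6
```

View pics/w15z.png

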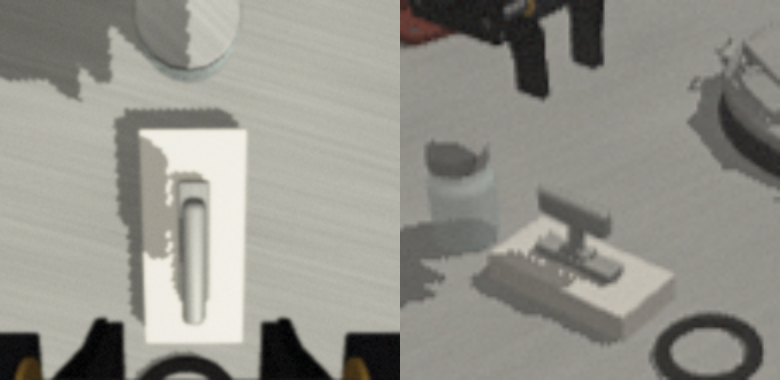

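The spanner stands upright in the rest, released, with its bar flat. The jar and seal are in place. Handing in.

```bash
python3 - <<'E'
from rig import *
print(job_done())
E
```

```text
the job is handed in; nothing more can be done
None
```

The ring came up hard on its stop and the spanner is back in its rest. I handed the job in at about 39.5 s of the 67 s allowed; no verdict was reported.

- **Inserting:** The pins went into the ring's holes with a light touch, about 7 N at most by the wrist reading. The bar seated at the height expected for full insertion.
- **Turning:** I turned the ring clockwise about 41°. The torque held near 0.2 N m from the thread, then jumped to 0.70 N m with no side force, so I stopped there. I unloaded to near zero torque before lifting out. The wrist picture then showed the hole in line with the bar.
- **Back in the rest:** The last pictures show the spanner upright in the rest with its bar flat on the top face. The gripper is open and clear, and the jar and seal nearby are in place. I didn't recheck the other bystanders.

**What disagreed:**
- **Fingertips:** They sit about 30 mm higher than the stated tool geometry. My first grasp closed above the wing without touching anything. I lowered and gripped again.
- **Wrist camera:** It was about 1–2 mm off against the tool. I corrected for that using views of the ring and bar together.
- **Ring at its stop:** I judged this only by the torque jump, because the ring's angle can't be read directly.

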